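Unstack the cuvette kits into their colour-coded trays

ROBOT

A 7-joint arm with a two-finger parallel gripper is mounted at the origin on the work surface. World frame = base frame: x ahead of the robot, y to its left, z up, the work surface at z = 0. Lengths are in mm, angles in rad, forces in N, time in s.
With the tool pointing down it reaches from about 400 to 900 mm from the base axis. Payload 5.6 kg.
Tool frame: the origin (TCP) lies midway between the tips of the shut fingers; the grasp point (between the pads) lies 19 mm behind it; z points along the fingers, y is the line along which they close (so a half turn about z gives the same grasp; the last joint's range is limited). The gripper opens to 92 mm and grips with 3 to 60 N. Pads are 20 mm wide; open, the fingers measure 128 mm over their backs; the gripper's body (75 mm by 189 mm) begins 69 mm behind the grasp point.
Start: joints at [-1.236, 0.468, -0.012, 1.603, 0.006, 1.071, -0.056], TCP at [239.811, 604.152, 214.592] pointing down, gripper open.
Joint ranges: [-2.53, 2.53], [-0.31, 2.02], [-1.57, 1.55], [0.28, 2.44], [-1.29, 4.43], [0.15, 1.84], [-2.92, 2.92]. Speed limits (rad/s): [2.57, 2.57, 3.14, 3.14, 3.14, 3.14, 3.14].

INTERFACE

Orientations are given as a rotation vector (axis times angle).
In Python, from cell import robot, grip, kin, viewer gives the robot as it stands. Calls block until the motion is done:
- robot.movep(position, orientation): joint-space move of the TCP to a pose.
- robot.servo_line(position, feed=150, rotation=None): straight line of the TCP; rotation=None keeps the orientation; feed is the mean speed in mm/s.
- robot.goto_joints(angles): joint-space move.
- grip(opening, newtons=None): opening from 0.0 (shut) to 1.0 (fully open); newtons is the grip in N (None keeps the last); returns when the fingers have stopped.
- robot.hold(seconds).
- kin.ik(position, orientation): joint angles nearest the present ones, or None.
- robot.observe(): the state.
- viewer.read_camera(name): name is "scene" or "top"; returns the picture (400x640x3 uint8, red, green, blue); there is no depth.
- viewer.camera_info(name): a dict with "camera_matrix" (3x3 intrinsics, pixels), "R" (3x3) and "t" (3): a world point X has camera coordinates R X + t. Camera axes: x right, y down, z forward; pixel columns grow to the right and rows downward; lengths in mm; the calibration is good to about 2 mm. A picture is of the moment at which its call begins. camera_info takes no time and is no camera call.
A pose or a line that the arm cannot do raises robot.IKError and nothing moves.
- robot.job_done(): hands the job in; it is judged then, once.
Trained networks look in the newest picture that a camera, given by its name, has taken for a name from the list of things; names that differ only in an ending like _2 or _b are one class to them, and where a whole thing is asked for, a point or a joint stands for the part that bears it (a point fixed in the world has none). Each returns a list of dicts, best first, with "confidence" (0 to 1); they miss things now and then, are a little off and sometimes report something else, mostly with a low value. They report only what shows in the picture. A call takes as long as a camera call. They do not tell look-alikes from the thing itself.
- viewer.silhouettes(name, camera): "mask" (400x640 bool, what is visible of it).
- viewer.pinpoint(name, camera): "at" ([x, y, z] in mm, in the coordinates of the camera as it stood for that picture, good to about 4 mm: a listed point, or the origin of a listed thing).
The state is a dict: "t": time; "joints": joint angles; "joint_velocities": joint speeds; "joint_torque": joint torques, N m; "tcp_pos": TCP position; "tcp_rot": TCP orientation; "contact_force": force on the tool from outside, world axes, zero at the start; "wrist_torque": the same for the moment, N m; "grip_width": opening from 0.0 (shut) to 1.0 (fully open); "grip_force": force on a finger pad.
Only numpy, scipy, OpenCV 4.12 (cv2) and the standard library are available. Lean on these libraries where they do the work, as an engineer would, in place of code of your own. Each camera call takes 0.05 s, during which the arm holds its last target. There are 200 camera calls.

TASK

A delivery of four cuvette-kit cartons is stacked crosswise on the black mat. Take the stack apart from the top and set each carton gently, right side up, into the spill tray with the floor of its lid's colour, lying flat inside the rim. The vials inside are glass, so do not drop or tip any carton, and leave the beaker and the jar where they stand.

Things in the scene. Friction and masses are not known exactly. Their poses are not given: they have to be found in the camera images.
- carton_blue: Cuvette-kit carton, white below with a blue lid, 110 x 50 x 36 mm (its x, y, z), about 0.16 kg, loose, rigid, closed; at the start it is the top of the stack (third layer), its underside 76 mm above the bench. Origin: centre of its underside; x along its length, y across its width (grip across the 50 mm), z up.
- carton_green: Cuvette-kit carton, white below with a green lid, 110 x 50 x 36 mm (its x, y, z), about 0.16 kg, loose, rigid, closed; at the start it is the middle layer, laid crosswise over both bottom cartons and carrying the blue one; its underside is 40 mm above the bench. Origin: centre of its underside; x along its length, y across its width (grip across the 50 mm), z up.
- carton_red: Cuvette-kit carton, white below with a red lid, 110 x 50 x 36 mm (its x, y, z), about 0.16 kg, loose, rigid, closed; at the start one of the two bottom cartons (red and yellow), parallel, 40 mm apart, on a 4 mm black mat; sides change. Origin: centre of its underside; x along its length, y across its width (grip across the 50 mm), z up.
- carton_yellow: Cuvette-kit carton, white below with a yellow lid, 110 x 50 x 36 mm (its x, y, z), about 0.16 kg, loose, rigid, closed; at the start one of the two bottom cartons (red and yellow), parallel, 40 mm apart, on a 4 mm black mat; sides change. Origin: centre of its underside; x along its length, y across its width (grip across the 50 mm), z up.
- tray_blue: Shallow spill tray with white rim and blue floor, fixed to the bench. Outside 142 x 82 mm (its x, y), inside 134 x 74 mm, so a carton has 12 mm of play on each side; floor 3 mm thick, rim 9 mm above the bench. Origin: centre of its underside, on the bench; x along its length, z up.
- tray_green: Shallow spill tray with white rim and green floor, fixed to the bench. Outside 142 x 82 mm (its x, y), inside 134 x 74 mm, so a carton has 12 mm of play on each side; floor 3 mm thick, rim 9 mm above the bench. Origin: centre of its underside, on the bench; x along its length, z up.
- tray_red: Shallow spill tray with white rim and red floor, fixed to the bench. Outside 142 x 82 mm (its x, y), inside 134 x 74 mm, so a carton has 12 mm of play on each side; floor 3 mm thick, rim 9 mm above the bench. Origin: centre of its underside, on the bench; x along its length, z up.
- tray_yellow: Shallow spill tray with white rim and yellow floor, fixed to the bench. Outside 142 x 82 mm (its x, y), inside 134 x 74 mm, so a carton has 12 mm of play on each side; floor 3 mm thick, rim 9 mm above the bench. Origin: centre of its underside, on the bench; x along its length, z up.
- beaker: Empty clear glass beaker, loose, standing among the trays, 70 mm across, 85 mm high, a bystander. Origin: centre of its underside.
- jar: Amber glass jar with white cap, loose, at the robot's right (-y), 68 mm across, 120 mm high, a bystander. A white photometer on the left (y above 0.34 m, 120 mm high) and a round blue stirrer on the right (near x 0.64, y -0.45 m, 49 mm high) are fixed.
Not all that is in view belongs to the job. What is shaped like the carton_red but orange is not meant. What is shaped like the carton_blue but orange is not meant.

How it is judged (in metres and radians):
At the end, for the whole second after the job is handed in: Each carton lies flat (within 0.05 rad) and at rest on the floor of the tray of its own colour, inside the rim: centre within 15 mm of the tray's centre along each tray axis, lengthwise within 0.28 rad (either way round), and released (x of carton_blue in the frame of tray_blue between -0.015 and 0.015 m and y of carton_blue in the frame of tray_blue between -0.015 and 0.015 m and z of carton_blue in the frame of tray_blue between 0.0005 and 0.006 m and angle between each of carton_blue, carton_green, carton_red, carton_yellow's own z axis and vertical below 0.05 rad and angle between the x axis of carton_blue and the x axis of tray_blue, either way round below 0.28 rad and linear speed of each of carton_blue, carton_green, carton_red, carton_yellow below 0.02 m/s and contact force between each of carton_blue, carton_green, carton_red, carton_yellow and the fingers below 0.1 N and x of carton_green in the frame of tray_green between -0.015 and 0.015 m and y of carton_green in the frame of tray_green between -0.015 and 0.015 m and z of carton_green in the frame of tray_green between 0.0005 and 0.006 m and angle between the x axis of carton_green and the x axis of tray_green, either way round below 0.28 rad and x of carton_red in the frame of tray_red between -0.015 and 0.015 m and y of carton_red in the frame of tray_red between -0.015 and 0.015 m and z of carton_red in the frame of tray_red between 0.0005 and 0.006 m and angle between the x axis of carton_red and the x axis of tray_red, either way round below 0.28 rad and x of carton_yellow in the frame of tray_yellow between -0.015 and 0.015 m and y of carton_yellow in the frame of tray_yellow between -0.015 and 0.015 m and z of carton_yellow in the frame of tray_yellow between 0.0005 and 0.006 m and angle between the x axis of carton_yellow and the x axis of tray_yellow, either way round below 0.28 rad); the robot touches nothing.
It fails at once if a carton is dropped, toppled or thrown: it moves faster than 0.55 m/s while the fingers do not hold it (a fall of about 15 mm) ((linear speed of carton_blue above 0.55 m/s and contact force between carton_blue and the fingers below 0.05 N) or (linear speed of carton_green above 0.55 m/s and contact force between carton_green and the fingers below 0.05 N) or (linear speed of carton_red above 0.55 m/s and contact force between carton_red and the fingers below 0.05 N) or (linear speed of carton_yellow above 0.55 m/s and contact force between carton_yellow and the fingers below 0.05 N)).
It fails at once if a carton is tipped by more than 0.6 rad (angle between any of carton_blue, carton_green, carton_red, carton_yellow's own z axis and vertical above 0.6 rad).
It fails at once if the beaker or the jar is shifted by more than 20 mm or tipped by more than 0.3 rad (distance of any of beaker, jar from where it was at the start of the episode above 0.02 m or angle between any of beaker, jar's own z axis and vertical above 0.3 rad).
It also fails if it takes over 128 s, if anything falls off the work surface, if the arm or the gripper's body presses on something with over 40 N, if the wrist force passes 120 N, or if a joint passes its speed limit or range.

## Working session

There is one attempt and no reset: what is moved stays moved. The work goes in short steps, each a Python script; the robot and the scene stay as the last script left them, time stands still between calls to the robot, and variables do not carry over. Pictures are saved under pics/ and viewed, at most 14 in all, crops included, and the job is handed in when it is done.

```bash
mkdir -p pics; ls
python3 - <<'E'
from cell import robot, grip, kin, viewer
import cv2, numpy as np
for c in ("scene","top"):
    im=viewer.read_camera(c); cv2.imwrite(f"pics/{c}0.png",im[:,:,::-1])
    i=viewer.camera_info(c); R=np.array(i["R"]);t=np.array(i["t"])
    print(c,np.round(i["camera_matrix"],1).tolist(),np.round(-R.T@t),np.round(R,3).tolist())
    for n in ["carton_blue","carton_green","carton_red","carton_yellow","tray_blue","tray_green","tray_red","tray_yellow","beaker","jar"]:
        print(n,[(round(d["confidence"],2),np.round(R.T@(np.array(d["at"])-t)).tolist()) for d in viewer.pinpoint(n,c)])
o=robot.observe();print(o["t"],o["tcp_pos"],o["tcp_rot"])
E
```

```text
pics
scene [[443.1, 0.0, 331.8], [0.0, 443.1, 193.2], [0.0, 0.0, 1.0]] [1243. -235. 1063.] [[0.222, 0.975, -0.001], [0.792, -0.182, -0.582], [-0.568, 0.128, -0.813]]
carton_blue [(0.9, [261.0, 255.0, 1.0]), (0.57, [633.0, 200.0, 79.0])]
carton_green [(0.7, [640.0, 201.0, 41.0])]
carton_red [(0.83, [653.0, 249.0, 4.0]), (0.69, [810.0, 239.0, 1.0])]
carton_yellow [(0.81, [630.0, 157.0, 2.0]), (0.68, [453.0, -187.0, -1.0])]
tray_blue [(0.94, [454.0, 203.0, 2.0])]
tray_green [(0.63, [644.0, -198.0, 1.0])]
tray_red [(0.79, [452.0, -184.0, 1.0]), (0.48, [645.0, -198.0, 4.0]), (0.29, [638.0, 201.0, 42.0])]
tray_yellow [(0.92, [634.0, -2.0, 1.0])]
beaker [(0.86, [436.0, 8.0, 4.0])]
jar [(0.8, [418.0, -426.0, -0.0]), (0.35, [629.0, 157.0, 5.0])]
top [[512.4, 0.0, 305.3], [0.0, 512.4, 198.3], [0.0, 0.0, 1.0]] [ 468.  -75. 1374.] [[-0.019, -1.0, -0.002], [-0.998, 0.019, -0.063], [0.063, 0.0, -0.998]]
carton_blue [(0.74, [261.0, 256.0, -3.0]), (0.66, [633.0, 194.0, 75.0])]
carton_green [(0.68, [637.0, 200.0, 39.0])]
carton_red [(0.97, [803.0, 231.0, 1.0]), (0.64, [648.0, 248.0, 7.0])]
carton_yellow [(0.89, [630.0, 158.0, 3.0]), (0.4, [649.0, -196.0, 0.0])]
tray_blue [(0.61, [452.0, 200.0, -2.0])]
tray_green [(0.77, [653.0, -194.0, 0.0]), (0.45, [417.0, -422.0, -2.0])]
tray_red [(0.81, [452.0, -184.0, -3.0])]
tray_yellow [(0.68, [636.0, -5.0, -1.0])]
beaker [(0.62, [437.0, 7.0, -0.0])]
jar [(0.76, [419.0, -423.0, 1.0])]
1.1 [239.81743755 604.15509797 214.59568172] [5.89977564e-01 3.08565429e+00 5.82372097e-05]
```

View pics/scene0.png

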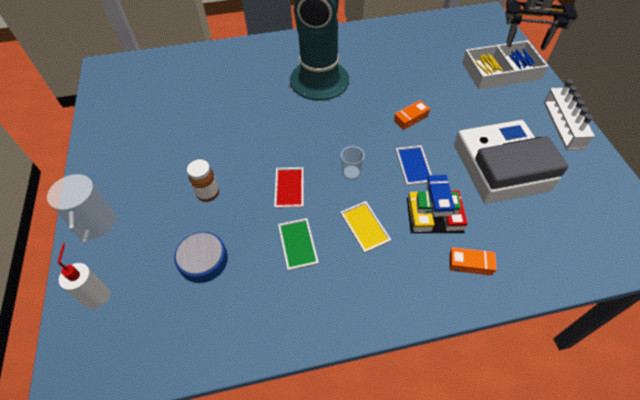

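View pics/top0.png

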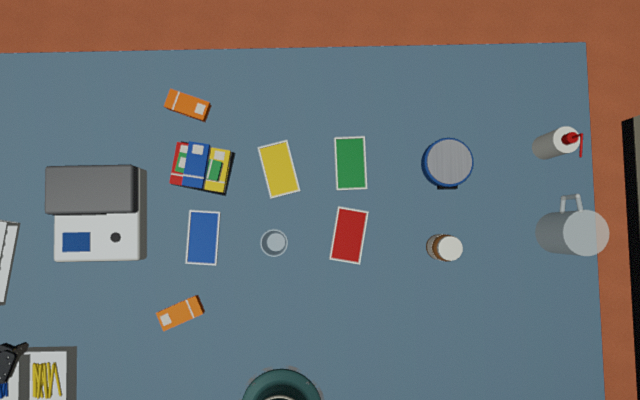

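The scene shows the stack at top (203,167) / scene (437,203). Blue is on top, green crosses under it, and red lies on the +y side with yellow on the -y side. Candidates for "carton" are the stack's four lids and two loose orange cartons at top (180,313) and (188,105), scene (412,113) and (473,260). Only the stacked cartons on the black mat fit the description, so the orange ones are distractors. I'll confirm this in an enlarged crop and measure the poses.

```bash
cat > h.py <<'E'
from cell import robot, grip, kin, viewer
import cv2, numpy as np
from scipy.spatial.transform import Rotation as Ro
HUE={"blue":(105,125),"green":(45,85),"red":(0,4),"yellow":(22,34)}
def rays(cam,px,z):
    i=viewer.camera_info(cam);K,R,t=(np.array(i[k],float) for k in("camera_matrix","R","t"))
    d=np.c_[px,np.ones(len(px))]@np.linalg.inv(K).T@R; c=-R.T@t
    return (c+d*((z-c[2])/d[:,2])[:,None])[:,:2]
def project(cam,P):
    i=viewer.camera_info(cam);K,R,t=(np.array(i[k],float) for k in("camera_matrix","R","t"))
    q=(np.atleast_2d(P)@R.T+t)@K.T; return q[:,:2]/q[:,2:]
def blob(cam,im,col,z,near,rad=75):
    """rectangle of a colour around world xy `near`, on plane z: centre, size(long,short), yaw of long side"""
    hsv=cv2.cvtColor(im,cv2.COLOR_RGB2HSV); lo,hi=HUE[col]
    m=cv2.inRange(hsv,(lo,170,60),(hi,255,255))
    if col=="red": m|=cv2.inRange(hsv,(175,170,60),(180,255,255))
    v,u=np.nonzero(m); w=rays(cam,np.c_[u,v].astype(float),z)
    w=w[np.linalg.norm(w-near,axis=1)<rad]
    if len(w)<20: return None
    c,s,a=cv2.minAreaRect(w.astype(np.float32)); a=np.radians(a)
    if s[0]<s[1]: a+=np.pi/2; s=s[::-1]
    return np.array(c),np.array(s),(a+np.pi/2)%np.pi-np.pi/2
def down(yaw): return (Ro.from_euler("z",yaw)*Ro.from_euler("x",np.pi)).as_rotvec()
E
python3 - <<'E'
from h import *
near={"tray_blue":(453,202),"tray_green":(648,-196),"tray_red":(452,-184),"tray_yellow":(635,-3)}
ims={c:viewer.read_camera(c) for c in("top","scene")}
def show(n,col,z,xy,rad=75):
    for c in ims:
        b=blob(c,ims[c],col,z,xy,rad); print(n,c,None if b is None else (b[0].round(1),b[1].round(1),round(b[2],3)))
for n,xy in near.items(): show(n,n[5:],3,xy)
show("c_blue","blue",112,(633,197),70)
show("c_green","green",76,(638,200),70)
show("c_red","red",40,(650,248),70)
show("c_yellow","yellow",40,(630,157),70)
i=ims["top"][75:345,30:300]; j=ims["scene"][90:290,380:580]
cv2.imwrite("pics/crop.png",np.hstack([cv2.resize(i,(400,400)),cv2.resize(j,(400,400))])[:,:,::-1])
E
```

```text
tray_blue top (array([455.9, 201.8]), array([127.4,  67.4]), np.float64(-0.081))
tray_blue scene (array([456.1, 213.3]), array([132.6,  85.5]), np.float64(-0.081))
tray_green top (array([ 648.9, -197.1]), array([124.9,  65. ]), np.float64(0.021))
tray_green scene (array([ 643.3, -196. ]), array([124.6,  67.4]), np.float64(0.021))
tray_red top (array([ 454.4, -188. ]), array([129.2,  69.1]), np.float64(-0.183))
tray_red scene (array([ 449.7, -187.2]), array([125.3,  67.3]), np.float64(-0.183))
tray_yellow top (array([636.1,  -3.6]), array([128.2,  68.5]), np.float64(0.23))
tray_yellow scene (array([630.9,  -2.4]), array([126.8,  68.6]), np.float64(0.233))
c_blue top (array([635.9, 194.5]), array([110.4,  53.5]), np.float64(-0.168))
c_blue scene (array([629.2, 181.2]), array([130. ,  84.1]), np.float64(-0.177))
c_green top None
c_green scene (array([639.3, 196. ]), array([108.8,  50.1]), np.float64(1.313))
c_red top (array([651.5, 255.6]), array([111.1,  28.4]), np.float64(-0.187))
c_red scene (array([651.7, 245.1]), array([113.2,  51.6]), np.float64(-0.212))
c_yellow top (array([630.8, 153. ]), array([110.2,  54.2]), np.float64(-0.176))
c_yellow scene (array([634.2, 151.4]), array([118.3,  56.9]), np.float64(-0.077))
```

View pics/crop.png

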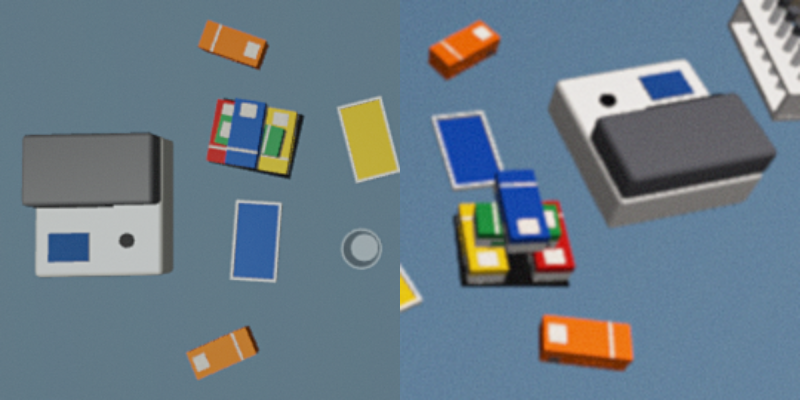

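The crop confirms it: blue, green, red and yellow lids on the mat at crop (250,135), and the two orange cartons lie apart at (233,45) and (222,352). Starting with blue.

```bash
cat >> h.py <<'E'
TRAY={"blue":(454,202,-.081),"green":(646,-196.5,.021),"red":(452,-187,-.183),"yellow":(633.5,-3,.232)}
ZT=210; ZG=8
def move(col,xy,yaw,zu,opening=1.0,off=0):
    """pick carton (underside zu, yaw), place it in its tray; off: grasp centre offset along tool-free carton y"""
    tx,ty,ta=TRAY[col]; ta+=np.pi
    yaw=ta+(yaw-ta+np.pi/2)%np.pi-np.pi/2
    p=np.array(xy,float)+off*np.array([-np.sin(yaw),np.cos(yaw)])
    grip(opening)
    robot.movep([*p,ZT],down(yaw))
    robot.servo_line([*p,zu+ZG+30],feed=150)
    robot.servo_line([*p,zu+ZG],feed=60)
    print("down",robot.observe()["contact_force"].round(1) if hasattr(robot.observe()["contact_force"],"round") else robot.observe()["contact_force"])
    grip(0.0,20); o=robot.observe(); w=o["grip_width"]*92
    print("width",round(w,1),"force",o["grip_force"],"t",o["t"])
    if not 46<w<54: raise SystemExit("bad grasp")
    robot.servo_line([*p,zu+ZG+15],feed=40)
    robot.servo_line([*p,ZT],feed=150)
    robot.servo_line([tx,ty,ZT],feed=220,rotation=down(ta))
    print("held",robot.observe()["grip_width"]*92)
    robot.servo_line([tx,ty,3+ZG+20],feed=150)
    robot.servo_line([tx,ty,3+ZG+.5],feed=25)
    robot.hold(.2); o=robot.observe(); print("placed",np.round(o["contact_force"],1),np.round(o["tcp_pos"],1))
    grip(0.78); robot.servo_line([tx,ty,3+ZG+40],feed=60); robot.servo_line([tx,ty,ZT],feed=200)
    print("t",robot.observe()["t"])
E
python3 - <<'E'
from h import *
for (x,y,z,a) in [(634,196,84,2.97),(638,200,48,4.54),(638,200,48,1.40),(454,202,11,3.06),(646,-196,11,3.16),(452,-187,11,2.96),(633,-3,11,3.37),(650,232,12,2.95),(630,155,12,2.96)]:
    q=kin.ik([x,y,z],down(a)); print(x,y,a,None if q is None else np.round(q,2))
move("blue",(634,196),-.17,76)
i=viewer.read_camera("top"); cv2.imwrite("pics/a.png",cv2.resize(i[100:340,100:420],None,fx=2,fy=2)[:,:,::-1])
s=viewer.read_camera("scene")
for c,im in(("top",i),("scene",s)):
    print(c,blob(c,im,"blue",39,(454,202),72),blob(c,im,"green",76,(638,200),75))
for c in("top","scene"):
    j=viewer.camera_info(c)
    print([(d["confidence"],np.round(j["R"].T@(d["at"]-j["t"]))) for d in viewer.pinpoint("carton_green",c)])
E
```

```text
634 196 2.97 [-0.44  0.63  0.12  1.67 -0.1   0.85  1.13]
638 200 4.54 [-0.19  0.7  -0.23  1.65  0.21  0.82  2.46]
638 200 1.4 [-0.64  0.72  0.41  1.68 -0.36  0.82 -0.24]
454 202 3.06 [-0.53  0.54  0.06  2.1  -0.06  0.51  1.06]
646 -196 3.16 [ 0.05  0.76  0.29  1.66 -0.29  0.76  2.06]
452 -187 2.96 [ 0.1   0.54  0.27  2.13 -0.28  0.51  1.97]
633 -3 3.37 [-0.11  0.69  0.09  1.77 -0.09  0.69  1.82]
650 232 2.95 [-0.44  0.77  0.08  1.61 -0.08  0.77  1.05]
630 155 2.96 [-0.39  0.71  0.13  1.73 -0.13  0.71  1.2 ]
down [-0.3 -0.6 -0.7]
width 49.9 force 20.00007838010788 t 5.6083
held 49.840453257007255
placed [-0.2 -0.2 -2. ] [454.1 202.1  11.6]
t 12.7167
top (array([456.07250977, 194.80290222]), array([123.86502075,  65.39209747]), np.float64(-0.08449997085934235)) None
scene (array([458.06188965, 191.28034973]), array([116.99121857,  66.48908234]), np.float64(-0.10916696782398283)) (array([639.24859619, 195.1743927 ]), array([107.02890015,  52.72574234]), np.float64(1.345585576580128))
[(0.59, array([637., 200.,  38.]))]
[(0.68, array([639., 202.,  38.]))]
```

View pics/a.png

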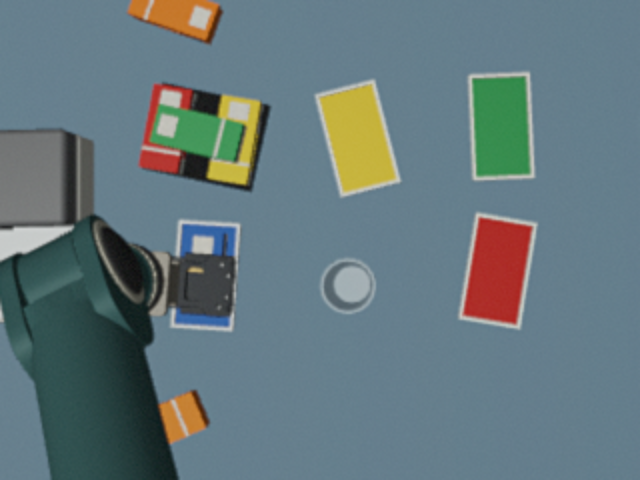

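Blue sits in its tray at (205,275). Green lies squarely across red and yellow at (197,133), about 10° off. Moving green next, then re-measuring the bottom pair.

Run:
```python
import h
from h import *
move("green",(637.5,200.5),1.39,40)
ims={c:viewer.read_camera(c) for c in("top","scene")}
cv2.imwrite("pics/b.png",cv2.resize(ims["top"][100:340,100:420],None,fx=2,fy=2)[:,:,::-1])
for c,im in ims.items():
    for col,xy in(("red",(650,248)),("yellow",(630,157))):
        print(c,col,blob(c,im,col,40,xy,72))
    j=viewer.camera_info(c)
    for n in("carton_red","carton_yellow","carton_green"):
        print(n,[(d["confidence"],np.round(j["R"].T@(d["at"]-j["t"]))) for d in viewer.pinpoint(n,c)])
```

```text
down [1.  0.6 0.2]
width 50.7 force 19.513194692262914 t 17.1583
held 50.520130196051156
placed [-0.2  0.3 -2.7] [ 646.1 -196.5   11.6]
t 25.4917
top red (array([648.43670654, 242.37408447]), array([111.50241852,  55.52427292]), np.float64(-0.18706216602187453))
top yellow (array([631.11578369, 154.77142334]), array([109.95780945,  57.71936798]), np.float64(-0.1736233225291164))
carton_red [(0.72, array([644., 249.,   7.])), (0.57, array([804., 233.,   4.]))]
carton_yellow [(0.6, array([631., 165.,   2.]))]
carton_green []
scene red (array([650.58984375, 241.14059448]), array([114.37768555,  57.68185806]), np.float64(-0.1882764343208958))
scene yellow (array([634.12719727, 153.7093811 ]), array([114.48831177,  62.02844238]), np.float64(-0.18870120851476369))
carton_red [(0.69, array([650., 246.,   5.])), (0.63, array([810., 237.,   0.]))]
carton_yellow [(0.79, array([631., 158.,   6.]))]
carton_green [(0.9, array([ 645., -195.,    5.]))]
```

View pics/b.png

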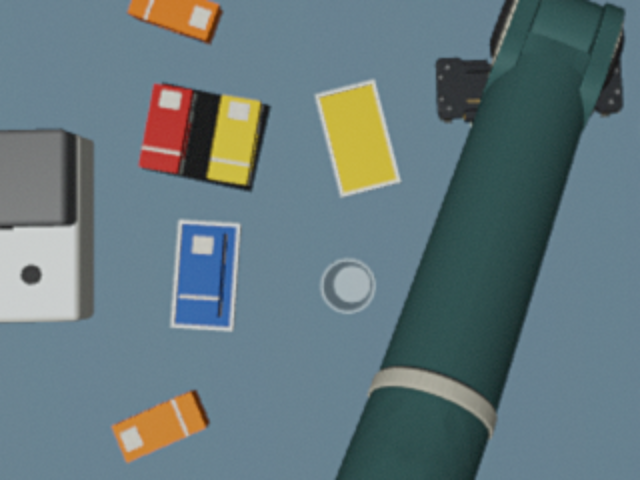

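Green is gone from the stack and under the wrist at (500,90). Red is at (167,128) and yellow at (235,138), both undisturbed. I'll move yellow next. For red I'll grip 15 mm toward -y and close in steps, so the gripper body clears the photometer.

```bash
sed -i 's/^    grip(0.0,20); o=/    if off:\n        for g in np.arange(.95,.57,-.05): grip(g,20)\n    grip(0.0,20); o=/' h.py
python3 - <<'E'
from h import *
move("yellow",(631.5,157.5),-.178,4,.80)
move("red",(648.5,246.5),-.187,4,1.0,off=15)
robot.movep([420,-20,330],down(np.pi))
ims={c:viewer.read_camera(c) for c in("top","scene")}
a=ims["top"][100:300,130:400]; b=ims["scene"][120:290,240:470]
cv2.imwrite("pics/c.png",np.hstack([cv2.resize(a,(400,296)),cv2.resize(b,(400,296))])[:,:,::-1])
for c,im in ims.items():
    j=viewer.camera_info(c)
    for n in TRAY: print(n,[(d["confidence"],np.round(j["R"].T@(d["at"]-j["t"]))) for d in viewer.pinpoint("carton_"+n,c)])
E
```

```text
down [ 0.5 -0.5  0.2]
width 50.1 force 19.998202621936798 t 29.85
held 49.61804515474291
placed [-0.  -0.1 -1.1] [633.6  -3.   11.5]
t 37.35
down [ 0.1 -0.5  0.3]
width 50.0 force 20.000196397304535 t 43.1917
held 50.172185355496204
placed [-0.4 -0.3 -1.9] [ 452.1 -187.    11.6]
t 52.0583
blue [(0.97, array([261., 256.,   1.])), (0.82, array([453., 201.,   4.]))]
green [(0.78, array([ 644., -195.,    2.]))]
red [(0.85, array([807., 232.,  -1.])), (0.69, array([ 644., -194.,    3.])), (0.55, array([ 450., -184.,    4.]))]
yellow [(0.56, array([634.,   2.,   4.])), (0.21, array([455., 197.,   4.]))]
blue [(0.93, array([453., 206.,   6.])), (0.69, array([261., 258.,   4.]))]
green [(0.84, array([ 648., -194.,    5.])), (0.53, array([454., 203.,   6.]))]
red [(0.89, array([ 456., -185.,   -0.])), (0.68, array([805., 241.,   4.]))]
yellow [(0.95, array([634.,  -6.,   2.]))]
```

View pics/c.png

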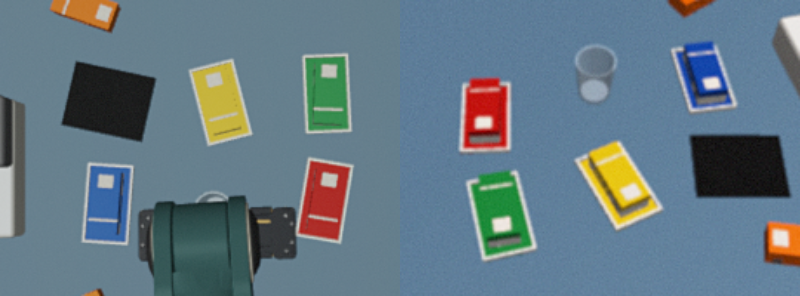

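All four cartons lie inside their own trays: red (485,115), green (500,215), yellow (620,182) and blue (705,78) in the right half. The beaker is unmoved and the arm is clear of everything.

```bash
python3 -c "
from cell import robot
robot.hold(.3); print(robot.job_done())"
```

```text
the job is handed in; nothing more can be done
None
```

All four cartons are set down and released in the trays of their own colours; I handed the job in at about 53 s of the 128 s allowed, and the hand-in returned no verdict.

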